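# Tidy the paper-craft bench

### The job

Tidy the bench: stand both glue sticks upright in the rectangular tray, put the roll of tape over the post of its stand so that it lies flat on the base, and stand the telescoping brush tube upright in the round cup, fully shut. When you shut the tube, send the innermost section fully home before the middle one goes in.

Things in the scene. Friction and masses are not known exactly. Their poses are not given: they have to be found in the camera images.
- glue_a: A glue stick standing upright, cap up: white cylinder with grey cap, 30 mm diameter, 100 mm tall, about 40 g. Origin: centre of its underside; z up along its axis.
- glue_b: A second glue stick, the same in every way as glue_a.
- roll: A roll of paper tape lying flat: ring of 60 mm outer diameter, 32 mm hole, 24 mm high, about 60 g. Origin: centre of its underside; z up along the hole.
- tube: Telescoping aluminium brush tube standing upright, 150 g: sleeve 40 mm diameter (41 at its rims), 70 mm tall; from it comes a middle section, 30 mm diameter, and from that an innermost one, 20 mm, with closed flat top. Drawn out, their tops are at 70, 101 and 132 mm; fully shut at 70, 73 and 76 mm (each 3 mm proud of the next larger). Origin: centre of the sleeve's underside; z up along the axis.
- tube_mid (a joint): How far the middle section (carrying the innermost one) has been pushed down into the sleeve: 0 fully out, 0.028 m fully home. Stays by friction; needs about 5 N. At the start it is between 0 and 0.005.
- tube_inner (a joint): How far the innermost section has been pushed down into the middle one: 0 fully out, 0.028 m fully home. Stays by friction; needs about 2 N, so pressing on its top moves it before the middle one. At the start it is between 0 and 0.008.
- tray: Fixed open rectangular dark wooden tray, outside 88 mm (its x) by 148 mm (its y) and 30 mm high, walls and floor 4 mm thick; place for both glue sticks side by side along y. Origin: centre of its underside; z up.
- cup: Fixed low round dark steel cup, open at the top: outer diameter 74 mm, inner 66 mm, 35 mm high, floor 5 mm thick; place for the brush tube. Origin: centre of its underside; z up.
- stand: Fixed tape stand: round base 70 mm in diameter, 8 mm thick, with an upright steel post of 16 mm diameter in its centre, its tapered top 55 mm above the table; place for the roll. Origin: centre of its underside; z up.
There are look-alikes about, which are no part of the job. What is shaped like the glue_b but yellow is not meant. What is shaped like the glue_a but purple or red is not meant.

How it is judged:
By the outcome, as a careful person would: the job done as asked, in the order asked, and still so for the second after the job is handed in, with the robot touching nothing.
It also fails if it takes over 128 s, if anything falls off the work surface, if the arm or the gripper's body presses on something with over 40 N, if the wrist force passes 120 N, or if a joint passes its speed limit or range.

### The arm

A 7-joint arm with a two-finger parallel gripper is mounted at the origin on the work surface. World frame = base frame: x ahead of the robot, y to its left, z up, the work surface at z = 0. Lengths are in m, angles in degrees, forces in N, time in s.
With the tool pointing down it reaches from about 0.425 to 0.875 m from the base axis. Payload 4.7 kg.
Tool frame: the origin (TCP) lies at the very end of the fingers, on their centre line; the grasp point (between the pads) lies 19 mm behind it; z points along the fingers, y is the direction in which the jaws open and shut (so a half turn about z gives the same grasp; the last joint's range is limited). The gripper opens to 87 mm and grips with 3 to 60 N. Pads are 19 mm wide; open, the fingers measure 117 mm over their backs; the gripper's body (75 mm by 190 mm) begins 51 mm behind the grasp point.
Start: joints at [77.47, 18.392, -4.016, 83.108, 1.295, 78.541, -3.26], TCP at [0.15, -0.632, 0.191] pointing down, gripper open.
Joint ranges: [-163.93, 163.93], [-17.29, 119.83], [-79.2, 71.16], [3.27, 140.29], [-89.18, 269.18], [5.43, 117.66], [-154.24, 154.24]. Speed limits (degrees/s): [147.25, 147.25, 180, 180, 180, 180, 180].

### API

Orientations are given as [roll, pitch, yaw] about the fixed x, y, z axes, in that order (R = Rz(yaw) Ry(pitch) Rx(roll)).
In Python, from cell import * gives the robot as it stands.
- The arm moves only by the tool arm_command, never from a script. Its argument "targets" is a list that holds one entry, the list of rows, each a list of 7 numbers: the shift along the tool's x, y, z in m, then the turn, a rotation vector about the tool's x, y, z in degrees, then the gripper's target within -1 to 1 (shut at 1, half-way at 0, fully open at -1). In form: [[[tx, ty, tz, rx, ry, rz, claw], ...]]. A call has 1 to 10 rows; each row is the pose to reach, as a shift and turn from the pose commanded when the call began, along the tool's axes at that moment; what a row does not reach only later rows make up. A row lasts 1/10 s, in which the tool goes at most 50 mm and 8.59 degrees, less where a joint would pass 70% of its speed; a pose out of reach is approached as far as the arm can. A call with a gripper value outside its range is refused whole. The fingers move at their own pace and stop on an object; "newtons" is the grip in N (left out, the last holds). Time passes only in rows, so rows that repeat a pose let the fingers close. It gives the time, the measured TCP pose, the force and the opening at its end, in the units of the state.
- get_obs(): the state, without advancing time (a new reading comes with each control period).
- read_camera(name): name is "scene" or "top" or "wrist"; returns a dict with "img" (420x560x3 uint8, red, green, blue), "z_map" (420x560 float32, m along the optical axis (not along the pixel's ray), 0 where there is no reading), "K" (3x3 intrinsics, pixels), "D" ([k1, k2, p1, p2, k3] as OpenCV has them; the pictures are not rectified), "origin" and "attitude" of the camera in the world. Camera axes: x right, y down, z forward; pixel columns grow to the right and rows downward; lengths in m; the calibration is good to about 2 mm. A picture is of the moment at which its call begins.
- sign_off(): hands the job in, once; it reports no verdict.
Trained networks look in the newest picture that a camera, given by its name, has taken for a name from the list of things; names that differ only in an ending like _2 or _b are one class to them, and where a whole thing is asked for, a point or a joint stands for the part that bears it (a point fixed in the world has none). Each returns a list of dicts, best first, with "conf" (0 to 1); they miss things now and then, are a little off and sometimes report something else, mostly with a low value. They report only what shows in the picture. A call takes as long as a camera call. They do not tell look-alikes from the thing itself.
- search_frame(thing, camera): "position" ([column, row] in pixels, amid what is visible of it).
The state is a dict: "time_s": time; "qpos": joint angles; "joint_velocities": joint speeds; "effort": joint torques, N m; "tool_pos": TCP position; "tool_rot": TCP orientation; "force": force on the tool from outside, world axes, zero at the start; "wrist_torque": the same for the moment, N m; "grip_width": finger opening in m.
Only numpy, scipy, OpenCV 4.12 (cv2) and the standard library are available. Lean on these libraries where they do the work, as an engineer would, in place of code of your own. Each camera call takes 0.05 s, during which the arm holds its last target.

## Working session

There is one attempt and no reset: what is moved stays moved. The work goes in short steps, Python scripts to look and compute and a tool call to move; the robot and the scene stay as the last step left them, time stands still between calls to the robot, and variables do not carry over. Pictures are saved under pics/ and viewed, and the job is handed in when it is done.

Besides the shell and the picture viewer there is one more tool, called after ">>>" in YAML: its name, and indented under it one key for each argument. arm_command: Moves the arm, as the interface text tells. Its arguments: {"type":"object","properties":{"targets":{"type":"array","items":{"type":"array","items":{"type":"array","items":{"type":"number"}}}},"newtons":{"type":"number"}},"required":["targets"]}

```bash
ls; mkdir -p pics; cat > h.py <<'E'
from cell import *
import numpy as np, cv2
from scipy.spatial.transform import Rotation as R
def Rm(a):
    a=np.array(a,float)
    if a.shape==(3,3): return a
    if a.shape==(3,): return R.from_euler('xyz',a,degrees=True).as_matrix()
    raise Exception(a)
def cloud(c):
    K=np.array(c['K']);D=np.array(c['D'],float);z=c['z_map']
    h,w=z.shape
    u,v=np.meshgrid(np.arange(w),np.arange(h))
    p=cv2.undistortPoints(np.stack([u,v],-1).reshape(-1,1,2).astype(np.float64),K,D).reshape(h,w,2)
    P=np.dstack([p[...,0]*z,p[...,1]*z,z])
    W=P@Rm(c['attitude']).T+np.array(c['origin'])
    W[z<=0]=np.nan
    return W
def save(c,n): cv2.imwrite('pics/'+n+'.png',c['img'][...,::-1])
E
python3 - <<'E'
from h import *
print(get_obs())
for n in ['scene','top','wrist']:
    c=read_camera(n); save(c,n+'0'); print(n,c['K'],c['D'],c['origin'],c['attitude'])
    np.savez('/tmp/%s0.npz'%n,W=cloud(c),img=c['img'])
    for t in ['glue_a','roll','tube','tray','cup','stand']:
        print(t,[(np.round(d['position'],1).tolist(),round(d['conf'],2)) for d in search_frame(t,n)])
E
```

```text
pics
{'time_s': 0.0, 'qpos': array([77.46783673, 18.44005632, -4.01571819, 83.17647733,  1.29393882,
       78.53905482, -3.26182982]), 'joint_velocities': array([-0.01740647,  0.13843736, -0.01047491, -0.03883622,  0.10616993,
       -0.01255082, -0.04545202]), 'effort': array([-5.73328562e-04, -4.91291463e+01, -4.04273076e-01, -3.12535286e+01,
       -6.39813929e-02,  4.36455267e-02,  1.65322999e-04]), 'tool_pos': array([ 0.14978806, -0.63187021,  0.18973648]), 'tool_rot': array([-1.79889597e+02,  4.63966844e-03,  1.33400878e+01]), 'force': array([-0.73158052, -0.03873436,  0.17072675]), 'wrist_torque': array([ 0.00953175, -0.02385119,  0.03550812]), 'grip_width': 0.08740497240232843}
scene [[380.29630803   0.         273.83701014]
 [  0.         380.29630803 211.41682926]
 [  0.           0.           1.        ]] [-0.07023677  0.          0.          0.          0.        ] [0.91641714 0.50819934 0.70927904] [-133.92502335   -1.13668082  144.41808882]
glue_a [([265.8, 200.5], 0.78), ([225.9, 168.2], 0.77), ([248.2, 160.7], 0.76), ([312.0, 204.5], 0.76), ([283.3, 190.8], 0.64)]
ro
[... 382 characters left out ...]
    ] [ 0.34081575 -0.01050397  1.09574629] [-168.70146951    0.56554561  -89.23423184]
glue_a [([318.1, 232.0], 0.82), ([406.3, 267.0], 0.78), ([326.9, 269.2], 0.74), ([408.6, 228.6], 0.62), ([279.1, 278.0], 0.56)]
roll [([139.2, 266.9], 0.86)]
tube [([226.8, 271.3], 0.65)]
tray [([401.7, 173.7], 0.58), ([227.8, 271.9], 0.49)]
cup []
stand [([271.4, 173.9], 0.79)]
wrist [[319.80229242   0.         270.38440937]
 [  0.         319.80229242 217.44606885]
 [  0.           0.           1.        ]] [-0.03802525  0.          0.          0.          0.        ] [ 0.22764305 -0.61420196  0.38463899] [ 1.63074255e+02  3.33711773e-02 -7.66285300e+01]
glue_a []
roll []
tube []
tray []
cup []
stand []
```

View pics/scene0.png

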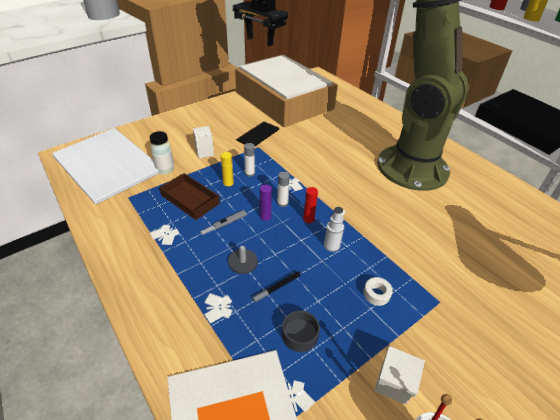

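View pics/top0.png

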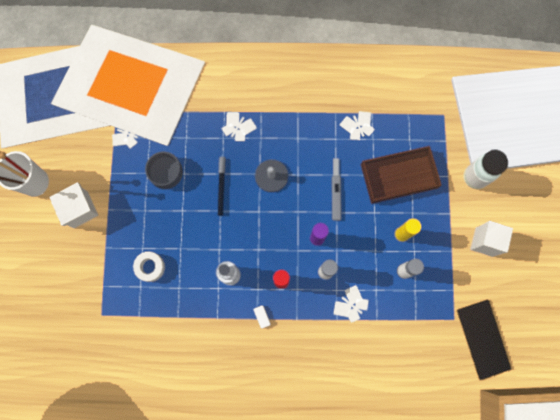

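The white glue sticks with grey caps are at scene (249,160) and (283,190), which is top (411,268) and (328,270). The look-alikes are yellow at scene (227,168), purple at (265,201) and red at (311,204). The tube is at scene (335,230), the roll (378,290), the cup (300,330), the stand (242,260) and the tray (189,196).

```bash
python3 - <<'E'
import numpy as np,cv2
T=np.load('/tmp/top0.npz');S=np.load('/tmp/scene0.npz')
# crops
a=cv2.resize(T['img'][210:300,200:440],None,fx=3,fy=3,interpolation=2)
b=cv2.resize(S['img'][140:260,200:360],None,fx=4.5,fy=4.5,interpolation=2)[:, :720]
b=cv2.resize(S['img'][140:225,200:360],None,fx=4.5,fy=3.8,interpolation=2)
cv2.imwrite('pics/crop0.png',np.vstack([a,b])[...,::-1] if a.shape[1]==b.shape[1] else a)
table=T['W'][...,2]; print('table z',np.nanmedian(table), np.nanmedian(S['W'][...,2]))
# merge clouds, height map clusters
for nm,D in (('top',T),('scene',S)):
    W=D['W'];x,y,z=W[...,0],W[...,1],W[...,2]
    m=((z>0.012)&(x>0.25)&(x<0.85)&(y>-0.5)&(y<0.5)).astype(np.uint8)
    n,l,st,ce=cv2.connectedComponentsWithStats(m)
    for i in range(1,n):
        if st[i,4]<40: continue
        k=l==i; P=W[k]; zt=np.percentile(P[:,2],97)
        tp=P[P[:,2]>zt-0.008]
        print(nm,ce[i].round(),st[i,4],'zmax',zt.round(3),'top ctr',((tp.min(0)+tp.max(0))/2).round(4)[:2],'med',np.median(tp,0)[:2].round(4),'ext',np.ptp(tp,axis=0)[:2].round(3),'rgb',np.median(D['img'][k],0))
E
```

```text
table z 0.0012476307555009392 3.0474544120251412e-05
top [485. 131.] 4458 zmax 0.122 top ctr [ 0.6389 -0.4191] med [ 0.6373 -0.4192] ext [0.049 0.049] rgb [235.5 236.  237. ]
top [402. 173.] 818 zmax 0.034 top ctr [ 0.6387 -0.2547] med [ 0.6417 -0.256 ] ext [0.12  0.163] rgb [82.  55.  46.5]
top [163. 169.] 443 zmax 0.038 top ctr [0.6397 0.2389] med [0.6399 0.2391] ext [0.075 0.074] rgb [64. 65. 72.]
top [221. 165.] 55 zmax 0.017 top ctr [0.6527 0.1183] med [0.6536 0.1189] ext [0.037 0.01 ] rgb [127. 131. 138.]
top [ 36. 175.] 352 zmax 0.101 top ctr [0.6171 0.494 ] med [0.6142 0.493 ] ext [0.05 0.01] rgb [146. 142. 136.]
top [272. 172.] 88 zmax 0.058 top ctr [0.635  0.0129] med [0.6343 0.0138] ext [0.013 0.014] rgb [110. 111. 115.]
top [221. 191.] 74 zmax 0.017 top ctr [0.5959 0.1176] med [0.5967 0.1178] ext [0.068 0.011] rgb [34. 39. 51.]
top [ 73. 205.] 1316 zmax 0.068 top ctr [0.5574 0.4179] med [0.5571 0.4177] ext [0.087 0.086] rgb [240. 236. 228.]
top [408. 229.] 360 zmax 0.103 top ctr [ 0.5144 -0.2561] med [ 0.5137 -0.2558] ext [0.029 0.03 ] rgb [224.5 193.   32. ]
top [492. 23
[... 1882 characters left out ...]
20.  19.]
scene [334. 229.] 587 zmax 0.123 top ctr [0.4304 0.0965] med [0.4313 0.0977] ext [0.02 0.02] rgb [173. 174. 175.]
scene [242. 253.] 101 zmax 0.055 top ctr [0.6392 0.0168] med [0.6389 0.0174] ext [0.013 0.013] rgb [140. 141. 142.]
scene [378. 289.] 466 zmax 0.026 top ctr [0.4429 0.2615] med [0.4445 0.262 ] ext [0.06  0.059] rgb [227. 222. 210.]
scene [300. 329.] 600 zmax 0.036 top ctr [0.6439 0.2399] med [0.6426 0.2409] ext [0.074 0.076] rgb [57. 59. 63.]
scene [400. 374.] 1814 zmax 0.066 top ctr [0.5616 0.42  ] med [0.5635 0.421 ] ext [0.088 0.087] rgb [227. 223. 210.]
scene [424. 416.] 76 zmax 0.101 top ctr [0.61   0.4952] med [0.6089 0.4951] ext [0.03  0.009] rgb [234. 232. 227.]
```

View pics/crop0.png

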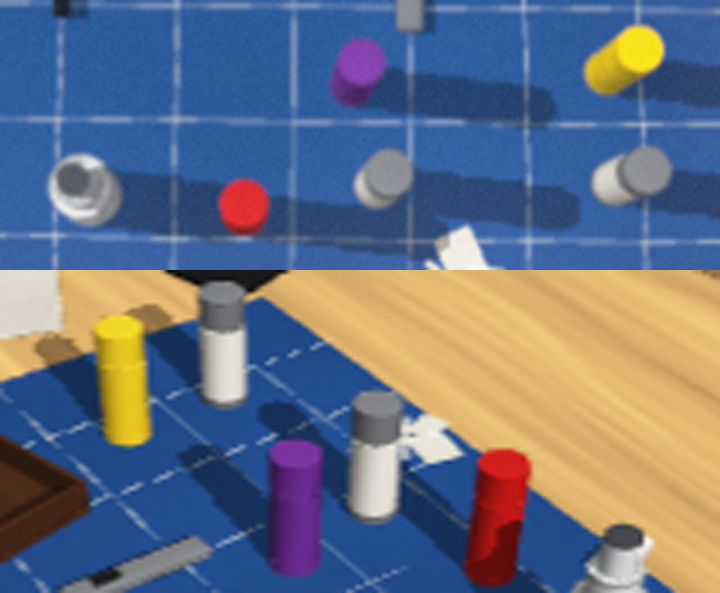

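The enlarged crop confirms that only the sticks at top (327,269) and (411,268) are white with a grey cap. The yellow, purple and red ones are the look-alikes. The two cameras disagree by about 4 mm in x, so I'll average them and check with the wrist camera.

```bash
cat >> h.py <<'E'
def plan(xyz,yaw):
    """shift in tool axes and turn about tool z from measured pose to world target (tool pointing down)"""
    o=get_obs(); M=Rm(o['tool_rot']); 
    s=M.T@(np.array(xyz)-o['tool_pos'])
    T=R.from_euler('xyz',[180,0,yaw],degrees=True).as_matrix()
    r=R.from_matrix(M.T@T).as_rotvec(degrees=True)
    print('t',round(o['time_s'],2),'now',o['tool_pos'].round(4),o['tool_rot'].round(2),'F',o['force'].round(1),'grip',round(o['grip_width'],4),'\n SHIFT',s.round(4),'TURN',r.round(2))
E
python3 - <<'E'
from h import *
for n in ['top','scene']:
    D=np.load('/tmp/%s0.npz'%n);W=D['W']
    m=(W[...,2]>0.022)&(abs(W[...,0]-.64)<.09)&(abs(W[...,1]+.254)<.1)
    print(n,cv2.minAreaRect((W[m][:,:2]*1000).astype(np.float32)))
plan([.44,-.258,.19],68)
E
```

```text
top ((636.3875732421875, -254.3964385986328), (89.86627197265625, 150.64697265625), 14.38019847869873)
scene ((640.905517578125, -252.99154663085938), (90.68073272705078, 151.69821166992188), 12.780961990356445)
t 1.05 now [ 0.1499 -0.6325  0.1909] [179.99   0.    13.34] F [ 0.3  0.6 -0.2] grip 0.0872 
 SHIFT [ 0.3686 -0.2975  0.0009] TURN [ 1.000e-02  0.000e+00 -5.466e+01]
```

>>> arm_command:
  targets:
    - [[0.369,-0.2975,0.001,0,0,-83,-0.33],[0.369,-0.2975,0.001,0,0,-83,-0.33],[0.369,-0.2975,0.001,0,0,-83,-0.33],[0.369,-0.2975,0.001,0,0,-83,-0.33],[0.369,-0.2975,0.001,0,0,-83,-0.33],[0.369,-0.2975,0.001,0,0,-83,-0.33],[0.369,-0.2975,0.001,0,0,-83,-0.33],[0.369,-0.2975,0.001,0,0,-83,-0.33],[0.369,-0.2975,0.001,0,0,-83,-0.33],[0.369,-0.2975,0.001,0,0,-83,-0.33]]
  newtons: 15

```text
time_s: 2.05
tool_pos: [0.4433, -0.2529, 0.1905]
tool_rot: [179.9, -0.0, 97.0]
force: [-0.7, 0.0, -0.1]
grip_width: 0.058
```

>>> arm_command:
  targets:
    - [[0,0,0,0,0,0,-0.33],[0,0,0,0,0,0,-0.33],[0,0,0,0,0,0,-0.33],[0,0,0,0,0,0,-0.33]]

```text
time_s: 2.45
tool_pos: [0.4393, -0.2594, 0.1897]
tool_rot: [-180.0, 0.0, 96.1]
force: [-1.2, 0.1, -1.2]
grip_width: 0.058
```

```bash
python3 - <<'E'
from h import *
c=read_camera('wrist');save(c,'w1');W=cloud(c)
plan([.44,-.258,.05],103.5)
z=W[...,2]
m=((z>0.09)&(z<.115)).astype(np.uint8)
n,l,st,ce=cv2.connectedComponentsWithStats(m)
for i in range(1,n):
    if st[i,4]<40: continue
    P=W[l==i]; print(ce[i].round(),st[i,4],((P.min(0)+P.max(0))/2).round(4),np.ptp(P,axis=0).round(3))
E
```

```text
t 2.5 now [ 0.4395 -0.2592  0.1897] [-1.7998e+02  1.0000e-02  9.6160e+01] F [0.3 0.1 0.3] grip 0.0578 
 SHIFT [0.0012 0.0007 0.1397] TURN [-0.02  0.   -7.34]
[288.  17.] 1148 [ 0.4362 -0.0992  0.0964] [0.029 0.025 0.013]
[376.  11.] 828 [ 0.5049 -0.0864  0.0964] [0.03  0.019 0.013]
[271. 209.] 819 [ 0.4389 -0.2579  0.0961] [0.029 0.029 0.012]
[351. 214.] 841 [ 0.5152 -0.2555  0.0961] [0.03  0.029 0.012]
```

View pics/w1.png

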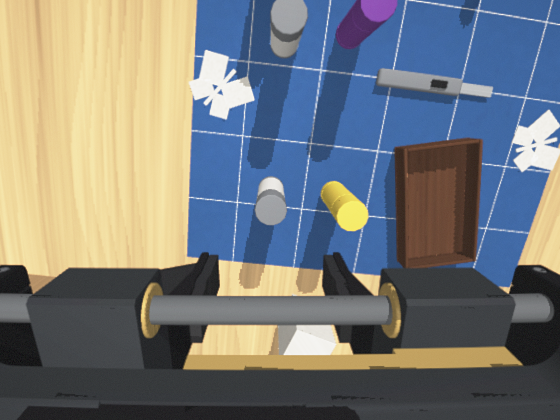

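The wrist view shows the grey-capped white stick at (271,205) between the fingers, with yellow at (350,214) clear of them. Its measured position (0.439, -0.258) agrees with the average.

>>> arm_command:
  targets:
    - [[0.001,0.001,0.04,0,0,0,-0.33],[0.001,0.001,0.08,0,0,0,-0.33],[0.001,0.001,0.12,0,0,0,-0.33],[0.001,0.001,0.138,0,0,0,-0.33],[0.001,0.001,0.138,0,0,0,-0.33],[0.001,0.001,0.138,0,0,0,1],[0.001,0.001,0.138,0,0,0,1],[0.001,0.001,0.138,0,0,0,1],[0.001,0.001,0.138,0,0,0,1],[0.001,0.001,0.138,0,0,0,1]]
  newtons: 15

```text
time_s: 3.5
tool_pos: [0.4416, -0.2572, 0.0527]
tool_rot: [180.0, 0.1, 96.3]
force: [-1.0, -0.4, 3.1]
grip_width: 0.03
```

```bash
python3 - <<'E'
from h import *
plan([.646,-.286,.18],103.5)
E
```

```text
t 3.5 now [ 0.4416 -0.2572  0.0527] [1.7996e+02 7.0000e-02 9.6330e+01] F [-1.  -0.4  3.1] grip 0.03 
 SHIFT [-0.0513  0.2    -0.1271] TURN [ 0.04  0.07 -7.17]
```

>>> arm_command:
  targets:
    - [[0,0,-0.03,0,0,0,1],[0,0,-0.07,0,0,0,1],[0,0,-0.11,0,0,0,1],[0,0,-0.137,0,0,0,1],[-0.01,0.03,-0.137,0,0,-3,1],[-0.02,0.07,-0.137,0,0,-7.2,1],[-0.03,0.115,-0.137,0,0,-7.2,1],[-0.04,0.16,-0.137,0,0,-7.2,1],[-0.051,0.2,-0.137,0,0,-7.2,1],[-0.051,0.2,-0.137,0,0,-7.2,1]]

```text
time_s: 4.5
tool_pos: [0.6493, -0.2839, 0.1848]
tool_rot: [180.0, -0.3, 103.7]
force: [0.0, -0.2, -0.9]
grip_width: 0.0297
```

>>> arm_command:
  targets:
    - [[0,0,0,0,0,0,1],[0,0,0,0,0,0,1]]

```text
time_s: 4.7
tool_pos: [0.6448, -0.2855, 0.1892]
tool_rot: [-180.0, 0.0, 103.5]
force: [-0.7, -0.6, 0.2]
grip_width: 0.0291
```

```bash
python3 - <<'E'
from h import *
c=read_camera('wrist');save(c,'w2')
plan([.646,-.286,.0565],103.5)
E
```

```text
t 4.75 now [ 0.6447 -0.2858  0.1897] [-1.7999e+02  7.0000e-02  1.0350e+02] F [-0.4 -0.2  0.7] grip 0.0295 
 SHIFT [-0.0004  0.0013  0.1332] TURN [-0.01  0.07  0.  ]
```

View pics/w2.png

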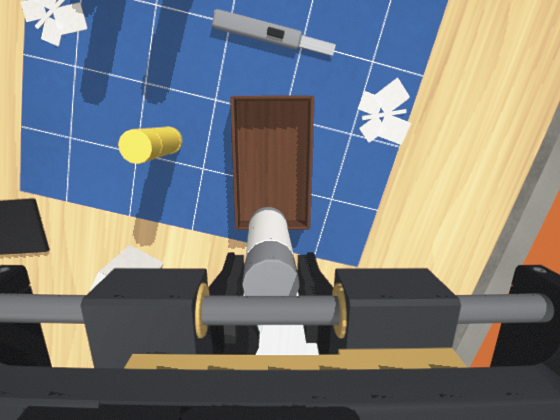

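The stick is held upright, and the tray is square to the tool and centred in the view.

>>> arm_command:
  targets:
    - [[0,0.001,0.04,0,0,0,1],[0,0.001,0.08,0,0,0,1],[0,0.001,0.115,0,0,0,1],[0,0.001,0.126,0,0,0,1],[0,0.001,0.13,0,0,0,1],[0,0.001,0.133,0,0,0,1],[0,0.001,0.133,0,0,0,1],[0,0.001,0.133,0,0,0,1]]

```text
time_s: 5.55
tool_pos: [0.6477, -0.2855, 0.0579]
tool_rot: [179.9, 0.1, 103.5]
force: [0.2, 0.8, -0.4]
grip_width: 0.0297
```

>>> arm_command:
  targets:
    - [[0,0,0,0,0,0,0.3],[0,0,0,0,0,0,-0.2],[0,0,0,0,0,0,-0.33],[0,0,-0.03,0,0,0,-0.33],[0,0,-0.07,0,0,0,-0.33],[0,0,-0.11,0,0,0,-0.33],[0,0,-0.135,0,0,0,-0.33],[0,0,-0.135,0,0,0,-0.33],[0,0,-0.135,0,0,0,-0.33]]

```text
time_s: 6.45
tool_pos: [0.6469, -0.2852, 0.1914]
tool_rot: [180.0, 0.0, 103.5]
force: [-0.3, 0.4, -1.2]
grip_width: 0.0574
```

```bash
python3 - <<'E'
from h import *
c=read_camera('wrist');save(c,'w3')
plan([.4375,-.0965,.19],120)
E
```

```text
t 6.5 now [ 0.6461 -0.285   0.1899] [-1.7993e+02 -3.0000e-02  1.0355e+02] F [-0.  -0.3 -0.5] grip 0.0579 
 SHIFT [ 0.2322 -0.1587  0.0003] TURN [ -0.06  -0.04 -16.45]
```

View pics/w3.png

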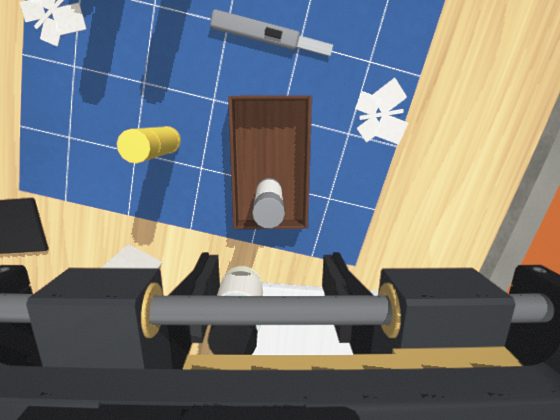

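>>> arm_command:
  targets:
    - [[0.232,-0.1587,0,0,0,45,-0.33],[0.232,-0.1587,0,0,0,45,-0.33],[0.232,-0.1587,0,0,0,45,-0.33],[0.232,-0.1587,0,0,0,45,-0.33],[0.232,-0.1587,0,0,0,45,-0.33],[0.232,-0.1587,0,0,0,45,-0.33],[0.232,-0.1587,0,0,0,45,-0.33],[0.232,-0.1587,0,0,0,45,-0.33],[0.232,-0.1587,0,0,0,45,-0.33],[0.232,-0.1587,0,0,0,45,-0.33]]

```text
time_s: 7.5
tool_pos: [0.4384, -0.0975, 0.1903]
tool_rot: [-179.9, -0.0, 58.5]
force: [0.9, 0.3, 0.1]
grip_width: 0.0585
```

```bash
python3 - <<'E'
from h import *
c=read_camera('wrist');save(c,'w4');W=cloud(c)
plan([.4375,-.0965,.052],58)
z=W[...,2]
m=((z>0.09)&(z<.115)).astype(np.uint8)
n,l,st,ce=cv2.connectedComponentsWithStats(m)
for i in range(1,n):
    if st[i,4]<40: continue
    P=W[l==i]; print(ce[i].round(),st[i,4],((P.min(0)+P.max(0))/2).round(4),np.ptp(P,axis=0).round(3))
E
```

```text
t 7.55 now [ 0.4384 -0.0973  0.1903] [-1.7992e+02 -4.0000e-02  5.8490e+01] F [ 0.6 -0.2  0.2] grip 0.0582 
 SHIFT [ 0.0002 -0.001   0.1383] TURN [-0.08 -0.04  0.49]
[140.  23.] 838 [0.4276 0.0951 0.1025] [0.031 0.028 0.025]
[196. 138.] 973 [ 0.4164 -0.008   0.0962] [0.03  0.029 0.012]
[325. 156.] 923 [ 0.5054 -0.0801  0.0959] [0.03  0.029 0.012]
[269. 210.] 822 [ 0.4364 -0.0972  0.096 ] [0.029 0.029 0.012]
[543. 258.] 643 [ 0.6441 -0.2854  0.0978] [0.028 0.03  0.015]
```

View pics/w4.png

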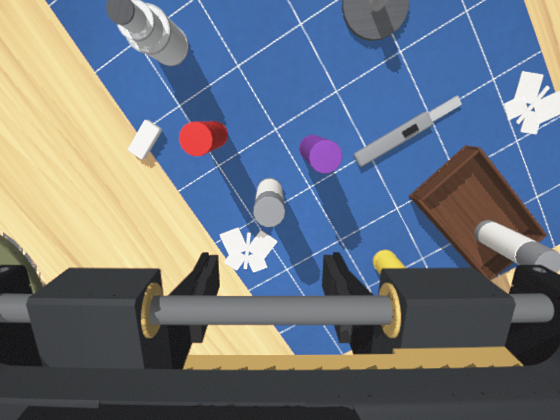

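The second white, grey-capped stick is at (270,207) between the fingers. Red (198,138) and purple (322,155) are clear of them.

>>> arm_command:
  targets:
    - [[0,-0.001,0.04,0,0,0,-0.33],[0,-0.001,0.08,0,0,0,-0.33],[0,-0.001,0.12,0,0,0,-0.33],[0,-0.001,0.138,0,0,0,-0.33],[0,-0.001,0.138,0,0,0,-0.33],[0,-0.001,0.138,0,0,0,1],[0,-0.001,0.138,0,0,0,1],[0,-0.001,0.138,0,0,0,1],[0,-0.001,0.138,0,0,0,1],[0,-0.001,0.138,0,0,0,1]]

```text
time_s: 8.55
tool_pos: [0.4377, -0.0965, 0.0536]
tool_rot: [179.9, 0.0, 58.5]
force: [-0.3, 0.1, 2.7]
grip_width: 0.0292
```

>>> arm_command:
  targets:
    - [[0,0,-0.03,0,0,0,1],[0,0,-0.07,0,0,0,1],[0,0,-0.11,0,0,0,1],[0,0,-0.137,0,0,0,1],[0,0,-0.137,0,0,0,1],[0,0,-0.137,0,0,0,1]]

```text
time_s: 9.15
tool_pos: [0.4373, -0.0963, 0.1901]
tool_rot: [179.9, 0.0, 58.5]
force: [-0.4, -0.2, -0.8]
grip_width: 0.0292
```

```bash
python3 - <<'E'
from h import *
plan([.631,-.222,.19],103.5)
E
```

```text
t 9.15 now [ 0.4373 -0.0963  0.1901] [1.7993e+02 2.0000e-02 5.8530e+01] F [-0.4 -0.2 -0.8] grip 0.0292 
 SHIFT [-0.006   0.2308  0.0003] TURN [ 6.000e-02  4.000e-02 -4.497e+01]
```

>>> arm_command:
  targets:
    - [[-0.001,0.04,0,0,0,-8,1],[-0.002,0.08,0,0,0,-16,1],[-0.003,0.12,0,0,0,-24,1],[-0.004,0.16,0,0,0,-32,1],[-0.006,0.2,0,0,0,-40,1],[-0.006,0.231,0,0,0,-45,1],[-0.006,0.231,0,0,0,-45,1],[-0.006,0.231,0,0,0,-45,1],[-0.006,0.231,0,0,0,-45,1]]

```text
time_s: 10.05
tool_pos: [0.63, -0.2205, 0.1889]
tool_rot: [-179.9, -0.1, 103.6]
force: [-0.3, 0.1, -0.9]
grip_width: 0.0294
```

```bash
python3 - <<'E'
from h import *
c=read_camera('wrist');save(c,'w5')
plan([.631,-.222,.0575],103.5)
E
```

```text
t 10.1 now [ 0.6302 -0.2207  0.1896] [-1.7994e+02 -2.0000e-02  1.0358e+02] F [-0.4  1.1 -0.5] grip 0.0293 
 SHIFT [-0.0015  0.0006  0.1321] TURN [-0.06 -0.02  0.08]
```

View pics/w5.png

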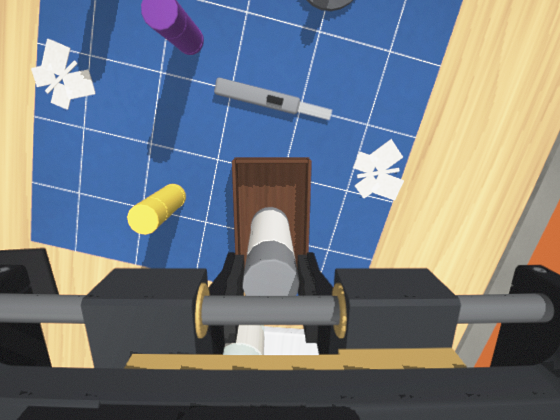

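The stick is upright and centred over the free part of the tray, so I'm lowering it.

>>> arm_command:
  targets:
    - [[-0.001,0,0.04,0,0,0,1],[-0.001,0,0.08,0,0,0,1],[-0.001,0,0.115,0,0,0,1],[-0.001,0,0.126,0,0,0,1],[-0.001,0,0.13,0,0,0,1],[-0.001,0,0.133,0,0,0,1],[-0.001,0,0.133,0,0,0,1],[-0.001,0,0.133,0,0,0,1]]

```text
time_s: 10.9
tool_pos: [0.6325, -0.2232, 0.0587]
tool_rot: [179.9, 0.1, 103.5]
force: [0.5, -0.2, -0.8]
grip_width: 0.03
```

>>> arm_command:
  targets:
    - [[0,0,0,0,0,0,0.3],[0,0,0,0,0,0,-0.2],[0,0,0,0,0,0,-0.33],[0,0,-0.03,0,0,0,-0.33],[0,0,-0.07,0,0,0,-0.33],[0,0,-0.11,0,0,0,-0.33],[0,0,-0.15,0,0,0,-0.33],[0,0,-0.152,0,0,0,-0.33],[0,0,-0.152,0,0,0,-0.33]]

```text
time_s: 11.8
tool_pos: [0.6321, -0.223, 0.2104]
tool_rot: [179.9, 0.1, 103.5]
force: [-0.9, 0.2, -1.0]
grip_width: 0.0577
```

```bash
python3 - <<'E'
from h import *
c=read_camera('wrist');save(c,'w6')
c=read_camera('scene');save(c,'s6')
plan([.4405,.261,.20],103.5)
E
```

```text
t 11.9 now [ 0.6305 -0.2228  0.2074] [-1.7989e+02 -5.0000e-02  1.0354e+02] F [ 0.8  0.8 -0.8] grip 0.0579 
 SHIFT [ 0.5148 -0.0715  0.008 ] TURN [-0.11 -0.05  0.04]
```

View pics/s6.png

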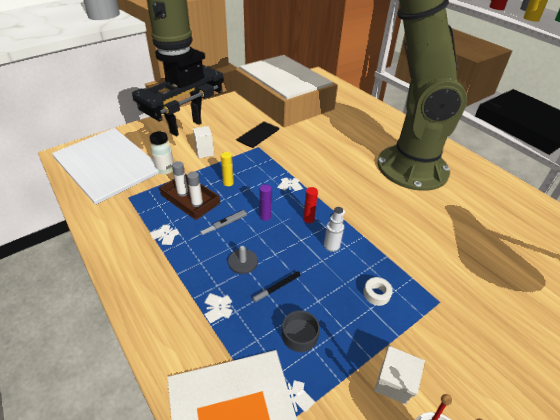

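Both glue sticks stand in the tray, at scene (180,180) and (195,190). Next is the roll.

>>> arm_command:
  targets:
    - [[0.515,-0.0715,0.008,0,0,-16,-1],[0.515,-0.0715,0.008,0,0,-16,-1],[0.515,-0.0715,0.008,0,0,-16,-1],[0.515,-0.0715,0.008,0,0,-16,-1],[0.515,-0.0715,0.008,0,0,-16,-1],[0.515,-0.0715,0.008,0,0,-16,-1],[0.515,-0.0715,0.008,0,0,-16,-1],[0.515,-0.0715,0.008,0,0,-16,-1],[0.515,-0.0715,0.008,0,0,-16,-1],[0.515,-0.0715,0.008,0,0,-16,-1]]

```text
time_s: 12.9
tool_pos: [0.4467, 0.2433, 0.1996]
tool_rot: [-179.9, 0.0, 119.5]
force: [1.3, 0.4, -0.6]
grip_width: 0.087
```

```bash
python3 - <<'E'
from h import *
plan([.4405,.261,.20],120)
E
```

```text
t 12.9 now [0.4467 0.2433 0.1996] [-1.7987e+02  2.0000e-02  1.1950e+02] F [ 1.3  0.4 -0.6] grip 0.087 
 SHIFT [ 0.0185  0.0033 -0.0004] TURN [-0.13  0.02 -0.5 ]
```

>>> arm_command:
  targets:
    - [[0,0,0,0,0,0,-1],[0,0,0,0,0,0,-1],[0,0,0,0,0,0,-1]]

```text
time_s: 13.2
tool_pos: [0.4487, 0.2406, 0.2]
tool_rot: [-179.9, 0.0, 119.4]
force: [-0.5, -0.4, -0.3]
grip_width: 0.0869
```

```bash
python3 - <<'E'
from h import *
c=read_camera('wrist');save(c,'w7');W=cloud(c)
plan([.4405,.261,.004],120)
z=W[...,2];print(np.nanmedian(z))
m=((z>0.018)&(z<.03)).astype(np.uint8)
n,l,st,ce=cv2.connectedComponentsWithStats(m)
for i in range(1,n):
    if st[i,4]<80: continue
    P=W[l==i]; print(ce[i].round(),st[i,4],((P.min(0)+P.max(0))/2).round(4),np.ptp(P,axis=0).round(3))
E
```

```text
t 13.25 now [0.449  0.2404 0.2002] [-1.7990e+02  1.0000e-02  1.1937e+02] F [-0.4 -1.1  0.2] grip 0.087 
 SHIFT [0.0222 0.003  0.1962] TURN [-0.1   0.01 -0.63]
0.0009775277480819078
[517.  45.] 416 [0.6099 0.5201 0.024 ] [0.05  0.048 0.012]
[412. 100.] 259 [0.5329 0.406  0.024 ] [0.029 0.053 0.012]
[274. 172.] 1492 [0.4408 0.2618 0.0223] [0.059 0.059 0.008]
[391. 246.] 240 [0.626 0.25  0.024] [0.043 0.054 0.012]
[419. 275.] 258 [0.6637 0.2416 0.024 ] [0.025 0.058 0.012]
[207. 269.] 125 [0.4285 0.1092 0.024 ] [0.037 0.014 0.012]
```

View pics/w7.png

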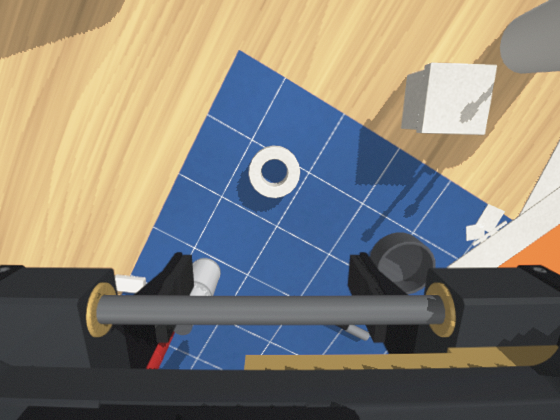

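The roll is at (274,172), measured at (0.441, 0.262), which matches the earlier estimate.

>>> arm_command:
  targets:
    - [[0.023,0.003,0.03,0,0,0,-1],[0.023,0.003,0.07,0,0,0,-1],[0.023,0.003,0.11,0,0,0,-1],[0.023,0.003,0.15,0,0,0,-1],[0.023,0.003,0.175,0,0,0,-1],[0.023,0.003,0.188,0,0,0,-1],[0.023,0.003,0.195,0,0,0,-1],[0.023,0.003,0.195,0,0,0,-1],[0.023,0.003,0.195,0,0,0,-1]]

```text
time_s: 14.15
tool_pos: [0.441, 0.2642, 0.0073]
tool_rot: [179.9, 0.0, 119.5]
force: [0.7, -0.1, -0.1]
grip_width: 0.087
```

>>> arm_command:
  targets:
    - [[0,0,0,0,0,0,1],[0,0,0,0,0,0,1],[0,0,0,0,0,0,1],[0,0,0,0,0,0,1],[0,0,0,0,0,0,1],[0,0,0,0,0,0,1]]
  newtons: 15

```text
time_s: 14.75
tool_pos: [0.4398, 0.2639, 0.0061]
tool_rot: [-180.0, 0.0, 119.5]
force: [0.3, -0.0, -0.2]
grip_width: 0.0472
```

```bash
python3 - <<'E'
from h import *
plan([.4405,.261,.16],120)
E
```

```text
t 14.75 now [0.4398 0.2639 0.0061] [-180.      0.    119.54] F [ 0.3 -0.  -0.2] grip 0.0472 
 SHIFT [-0.0029 -0.0008 -0.1539] TURN [-0.    0.   -0.46]
```

Grip width 0.047 is not 0.060, so I'm looking before lifting.

```bash
python3 - <<'E'
from h import *
c=read_camera('wrist');save(c,'w8');c=read_camera('scene');save(c,'s8')
cv2.imwrite('pics/s8c.png',cv2.resize(c['img'][190:370,260:480],None,fx=3.3,fy=3.3,interpolation=2)[...,::-1])
print(get_obs()['grip_width'])
E
```

```text
0.03919501751331436
```

View pics/w8.png

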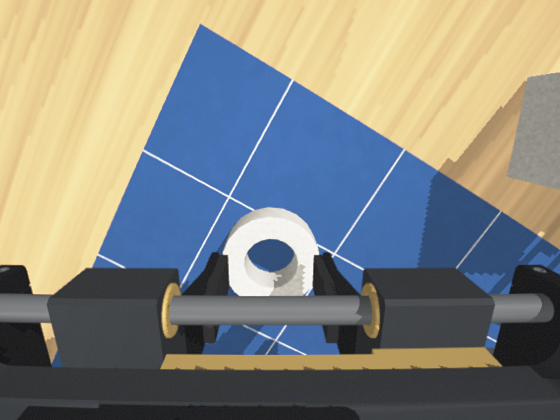

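View pics/s8c.png

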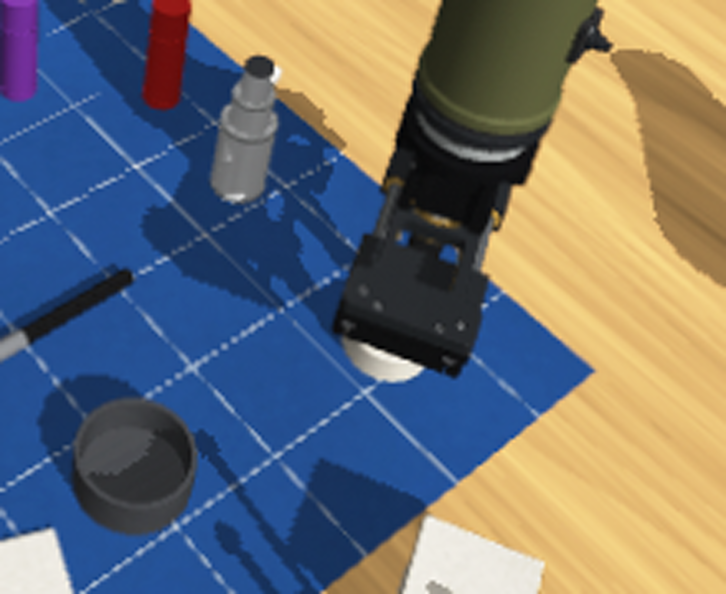

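>>> arm_command:
  targets:
    - [[0,0,0,0,0,0,-1],[0,0,0,0,0,0,-1],[0,0,0,0,0,0,-1],[0,0,0,0,0,0,-1],[0,0,-0.05,0,0,0,-1],[0,0,-0.1,0,0,0,-1],[0,0,-0.1,0,0,0,-1],[0,0,-0.1,0,0,0,-1],[0,0,-0.1,0,0,0,-1]]

```text
time_s: 15.75
tool_pos: [0.4392, 0.2632, 0.1052]
tool_rot: [-179.9, 0.0, 119.5]
force: [0.1, 1.0, -0.8]
grip_width: 0.0866
```

```bash
python3 - <<'E'
from h import *
for cn in ['wrist','top','scene']:
  c=read_camera(cn);save(c,cn+'9');W=cloud(c)
  z=W[...,2]
  m=((z>0.018)&(z<.032)&(abs(W[...,0]-.44)<.1)&(abs(W[...,1]-.26)<.1)).astype(np.uint8)
  n,l,st,ce=cv2.connectedComponentsWithStats(m)
  for i in range(1,n):
    if st[i,4]<80: continue
    P=W[l==i]; print(cn,ce[i].round(),st[i,4],((P.min(0)+P.max(0))/2).round(4),np.ptp(P,axis=0).round(3))
plan([.4405,.261,.004],120)
E
```

```text
wrist [272. 214.] 2425 [0.4408 0.262  0.0221] [0.059 0.059 0.008]
top [153. 262.] 252 [0.4414 0.2536 0.0237] [0.052 0.047 0.011]
scene [378. 289.] 393 [0.4424 0.2613 0.0226] [0.058 0.06  0.009]
t 15.9 now [0.4388 0.2634 0.1048] [-1.7985e+02 -3.0000e-02  1.1955e+02] F [ 0.1 -0.   0.6] grip 0.0873 
 SHIFT [-0.003   0.0005  0.1008] TURN [-0.15 -0.03 -0.45]
```

View pics/wrist9.png

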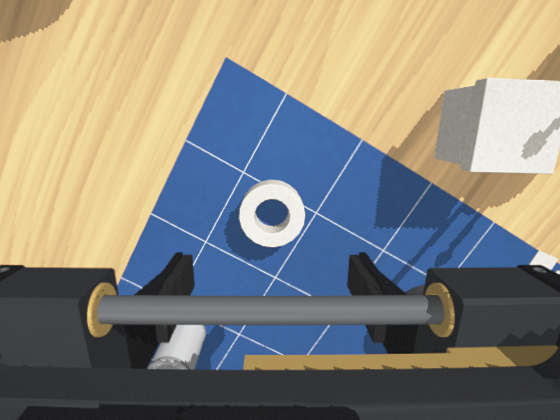

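```bash
python3 - <<'E'
from h import *
c=read_camera('wrist');W=cloud(c);o=get_obs()
M=Rm(o['tool_rot']);L=(W-o['tool_pos'])@M
for (u,v) in [(185,256),(185,262),(188,280),(180,290),(355,256),(357,262),(355,280),(362,290),(350,256),(190,256)]:
    print(u,v,L[v,u].round(4),W[v,u].round(4))
k=(L[...,2]<0.03)&(L[...,2]>-.06)&(abs(L[...,1])<.07)
print('closest to tip: max z',np.nanmax(L[k][:,2]),k.sum())
q=L[k]; i=np.argsort(-q[:,2])[:15]; print(q[i].round(4))
E
```

```text
185 256 [ 0.0102 -0.0465 -0.0352] [0.3936 0.2496 0.1403]
185 262 [ 0.0092 -0.0451 -0.0408] [0.3952 0.2494 0.1459]
188 280 [-0.0005 -0.0439 -0.0423] [0.4011 0.2415 0.1473]
180 290 [ 0.0013 -0.0444 -0.0557] [0.3998 0.2428 0.1608]
355 256 [ 0.0096  0.0455 -0.0338] [0.4739 0.2945 0.1387]
357 262 [ 0.0087  0.0452 -0.0395] [0.4741 0.2935 0.1444]
355 280 [ 0.0011  0.0434 -0.0451] [0.4763 0.286  0.1499]
362 290 [ 0.0021  0.0436 -0.0571] [0.476 0.287 0.162]
350 256 [ 0.009   0.0432 -0.0324] [0.4722 0.2928 0.1373]
190 256 [ 0.0095 -0.0442 -0.0337] [0.3959 0.2501 0.1387]
closest to tip: max z -0.030141913918732843 1886
[[ 0.0104 -0.05   -0.0301]
 [-0.0035  0.0435 -0.0304]
 [ 0.0106  0.049  -0.0306]
 [ 0.0107 -0.0519 -0.031 ]
 [-0.0038 -0.0441 -0.0312]
 [ 0.0109  0.0511 -0.0313]
 [-0.005  -0.0442 -0.0313]
 [-0.0031 -0.044  -0.0314]
 [ 0.0092  0.0467 -0.0314]
 [-0.0062 -0.0442 -0.0314]
 [-0.0042  0.0433 -0.0315]
 [ 0.0031 -0.0441 -0.0315]
 [ 0.0093  0.045  -0.0316]
 [-0.0079 -0.0443 -0.0317]
 [ 0.0051 -0.0439 -0.0317]]
```

```bash
python3 - <<'E'
from h import *
c=read_camera('scene');W=cloud(c);o=get_obs()
cv2.imwrite('pics/s10c.png',cv2.resize(c['img'][150:350,260:480],None,fx=3.3,fy=3.0,interpolation=2)[...,::-1])
M=Rm(o['tool_rot']);L=(W-o['tool_pos'])@M
k=(L[...,2]<0.05)&(L[...,2]>-.2)&(abs(L[...,1])<.07)&(abs(L[...,0])<.03)
h,e=np.histogram(L[k][:,2],bins=np.arange(-.2,.06,.01));print(list(zip(e.round(3),h)))
print(o['tool_pos'])
E
```

```text
[(np.float64(-0.2), np.int64(14)), (np.float64(-0.19), np.int64(66)), (np.float64(-0.18), np.int64(133)), (np.float64(-0.17), np.int64(152)), (np.float64(-0.16), np.int64(164)), (np.float64(-0.15), np.int64(425)), (np.float64(-0.14), np.int64(96)), (np.float64(-0.13), np.int64(29)), (np.float64(-0.12), np.int64(97)), (np.float64(-0.11), np.int64(0)), (np.float64(-0.1), np.int64(0)), (np.float64(-0.09), np.int64(0)), (np.float64(-0.08), np.int64(4)), (np.float64(-0.07), np.int64(58)), (np.float64(-0.06), np.int64(80)), (np.float64(-0.05), np.int64(77)), (np.float64(-0.04), np.int64(48)), (np.float64(-0.03), np.int64(0)), (np.float64(-0.02), np.int64(0)), (np.float64(-0.01), np.int64(0)), (np.float64(0.0), np.int64(0)), (np.float64(0.01), np.int64(0)), (np.float64(0.02), np.int64(0)), (np.float64(0.03), np.int64(0)), (np.float64(0.04), np.int64(0))]
[0.43910419 0.26365316 0.10514226]
```

View pics/s10c.png

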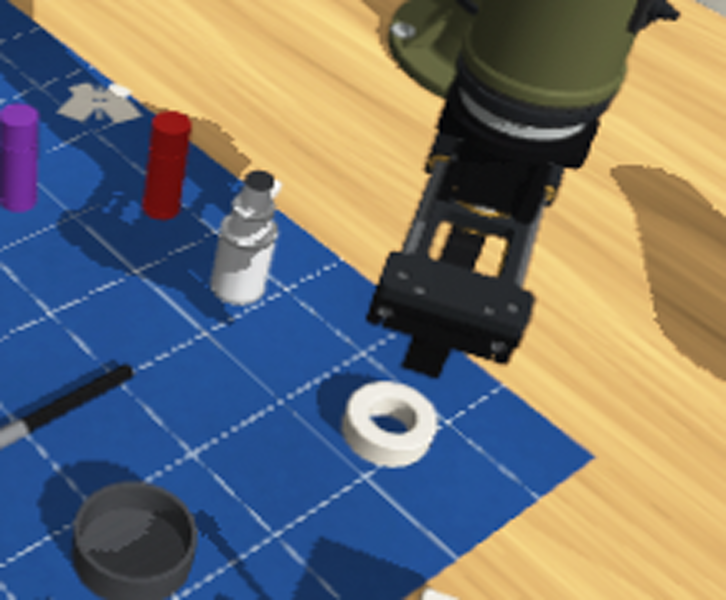

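Both the wrist and scene depth images show that the fingers really end about 30 mm short of the reported TCP. The fingers closed above the roll and the roll did not move. I'll apply a -30 mm offset to z and descend watching the force.

>>> arm_command:
  targets:
    - [[-0.002,0.001,0.04,0,0,0,-1],[-0.002,0.001,0.08,0,0,0,-1],[-0.002,0.001,0.105,0,0,0,-1],[-0.002,0.001,0.115,0,0,0,-1],[-0.002,0.001,0.12,0,0,0,-1],[-0.002,0.001,0.12,0,0,0,-1],[-0.002,0.001,0.12,0,0,0,-1]]

```text
time_s: 16.7
tool_pos: [0.4427, 0.2634, -0.0127]
tool_rot: [179.9, 0.0, 119.5]
force: [0.6, 0.2, 0.6]
grip_width: 0.0872
```

>>> arm_command:
  targets:
    - [[0,0,0.003,0,0,0,-1],[0,0,0.006,0,0,0,-1],[0,0,0.008,0,0,0,-1],[0,0,0.008,0,0,0,-1]]

```text
time_s: 17.1
tool_pos: [0.4415, 0.2625, -0.0221]
tool_rot: [-180.0, 0.0, 119.5]
force: [-0.3, 0.4, -0.2]
grip_width: 0.0869
```

```bash
python3 - <<'E'
from h import *
plan([.4408,.262,-.026],120)
c=read_camera('wrist');save(c,'w11');W=cloud(c);o=get_obs()
M=Rm(o['tool_rot']);L=(W-o['tool_pos'])@M
k=(abs(abs(L[...,1])-.044)<.004)&(abs(L[...,0])<.012)&(L[...,2]>-.06)
h,e=np.histogram(W[k][:,2],bins=np.arange(-.01,.05,.004));print(list(zip(e.round(3).tolist(),h.tolist())))
E
```

```text
t 17.1 now [ 0.4415  0.2625 -0.0221] [-1.7998e+02  1.0000e-02  1.1954e+02] F [-0.3  0.4 -0.2] grip 0.0869 
 SHIFT [-0.0001 -0.0008  0.0039] TURN [-0.03  0.01 -0.46]
[(-0.01, 0), (-0.006, 0), (-0.002, 820), (0.002, 9), (0.006, 22), (0.01, 177), (0.014, 183), (0.018, 185), (0.022, 203), (0.026, 182), (0.03, 208), (0.034, 212), (0.038, 1), (0.042, 0)]
```

View pics/w11.png

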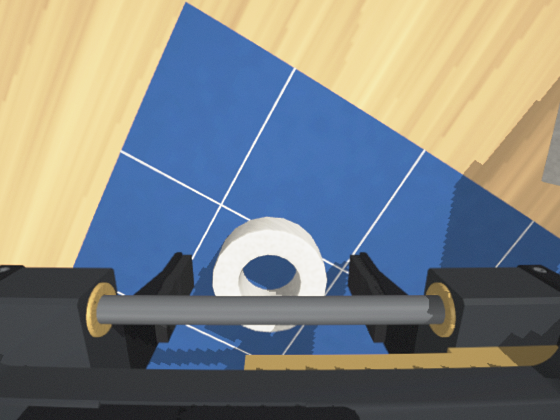

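Now the fingertips bracket the roll, with tip z around 8 mm. I'll go 3 mm lower and close.

>>> arm_command:
  targets:
    - [[0,0,0.003,0,0,0,-1],[0,0,0.003,0,0,0,-0.5],[0,0,0.003,0,0,0,1],[0,0,0.003,0,0,0,1],[0,0,0.003,0,0,0,1],[0,0,0.003,0,0,0,1],[0,0,0.003,0,0,0,1],[0,0,0.003,0,0,0,1]]
  newtons: 18

```text
time_s: 17.95
tool_pos: [0.4417, 0.2627, -0.0248]
tool_rot: [-180.0, 0.0, 119.5]
force: [-0.3, -0.3, 0.3]
grip_width: 0.0599
```

```bash
python3 - <<'E'
from h import *
plan([.637,.015,.11],91)
E
```

```text
t 17.95 now [ 0.4417  0.2627 -0.0248] [-1.8000e+02  1.0000e-02  1.1954e+02] F [-0.3 -0.3  0.3] grip 0.0599 
 SHIFT [-0.3118  0.0478 -0.1348] TURN [0.000e+00 1.000e-02 2.854e+01]
```

>>> arm_command:
  targets:
    - [[0,0,-0.03,0,0,0,1],[0,0,-0.07,0,0,0,1],[0,0,-0.11,0,0,0,1],[-0.04,0.006,-0.135,0,0,4,1],[-0.08,0.012,-0.135,0,0,8,1],[-0.12,0.018,-0.135,0,0,12,1],[-0.16,0.024,-0.135,0,0,16,1],[-0.2,0.03,-0.135,0,0,20,1],[-0.24,0.036,-0.135,0,0,24,1],[-0.28,0.042,-0.135,0,0,28.5,1]]

```text
time_s: 18.95
tool_pos: [0.617, 0.0383, 0.1099]
tool_rot: [-180.0, 0.0, 90.9]
force: [-0.4, 0.6, 0.2]
grip_width: 0.0598
```

>>> arm_command:
  targets:
    - [[0,0,0,0,0,0,1],[0,0,0,0,0,0,1],[0,0,0,0,0,0,1]]

```text
time_s: 19.25
tool_pos: [0.6154, 0.0414, 0.11]
tool_rot: [-180.0, -0.0, 91.2]
force: [0.1, -0.2, -1.3]
grip_width: 0.0603
```

```bash
python3 - <<'E'
from h import *
c=read_camera('wrist');save(c,'w12');W=cloud(c)
plan([.637,.015,.06],91)
z=W[...,2];m=(z>.04)&(z<.062)&(abs(W[...,0]-.637)<.03)&(abs(W[...,1]-.015)<.03)
P=W[m];print(m.sum(),((P.min(0)+P.max(0))/2).round(4),np.ptp(P,axis=0).round(4))
o=get_obs();M=Rm(o['tool_rot']);L=(W-o['tool_pos'])@M
m=(L[...,2]<-.03)&(L[...,2]>-.065)&(c['img'].min(-1)>170)&(abs(L[...,0])<.04)&(abs(L[...,1])<.04)
P=L[m];print('roll in tool',((P.min(0)+P.max(0))/2).round(4),np.ptp(P,axis=0).round(4))
E
```

```text
t 19.3 now [0.6154 0.0416 0.1101] [-1.7998e+02 -3.0000e-02  9.1200e+01] F [ 0.2 -0.2 -0.6] grip 0.0605 
 SHIFT [-0.0271  0.021   0.0501] TURN [-0.02 -0.03  0.2 ]Traceback (most recent call last):
  File "<stdin>", line 5, in <module>
    return umr_minimum(a, axis, None, out, keepdims, initial, where)
ValueError: zero-size array to reduction operation minimum which has no identity
```

View pics/w12.png

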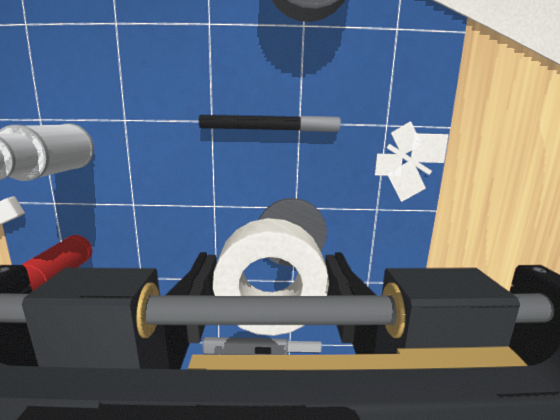

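The roll is held flat and centred. I'm moving it over the post.

>>> arm_command:
  targets:
    - [[-0.027,0.021,0,0,0,0,1],[-0.027,0.021,0,0,0,0,1],[-0.027,0.021,0,0,0,0,1],[-0.027,0.021,0.03,0,0,0,1],[-0.027,0.021,0.05,0,0,0,1],[-0.027,0.021,0.06,0,0,0,1],[-0.027,0.021,0.06,0,0,0,1],[-0.027,0.021,0.06,0,0,0,1]]

```text
time_s: 20.1
tool_pos: [0.638, 0.0141, 0.0511]
tool_rot: [179.9, -0.0, 91.1]
force: [0.1, 0.2, -0.7]
grip_width: 0.0604
```

```bash
python3 - <<'E'
from h import *
c=read_camera('wrist');save(c,'w13');W=cloud(c)
s=read_camera('scene')
cv2.imwrite('pics/s13c.png',cv2.resize(s['img'][180:300,180:330],None,fx=4.5,fy=4.5,interpolation=2)[...,::-1])
plan([.637,.015,-.0165],91)
E
```

```text
t 20.2 now [0.6386 0.0137 0.0516] [179.87   0.    91.06] F [-0.2 -0.6  0.1] grip 0.06 
 SHIFT [ 0.0014 -0.0018  0.0681] TURN [0.13 0.   0.06]
```

View pics/w13.png

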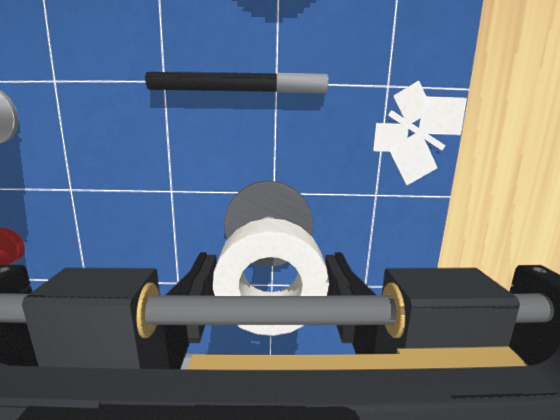

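View pics/s13c.png

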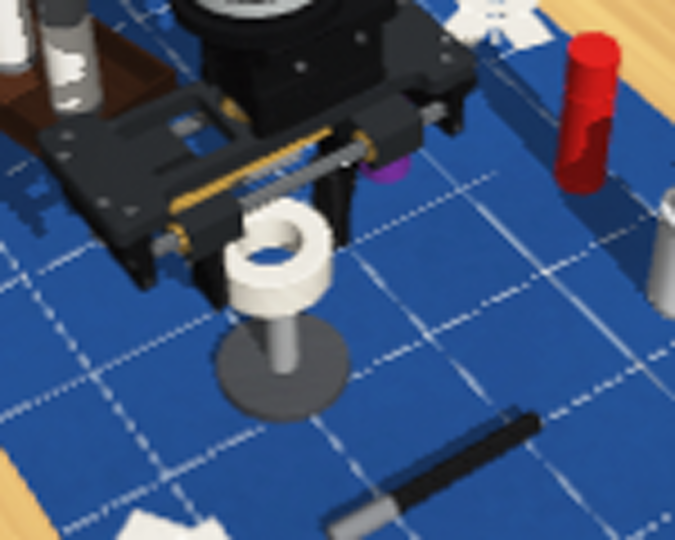

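The roll is above the post and lined up. I'm lowering in small steps.

>>> arm_command:
  targets:
    - [[0.001,-0.002,0.01,0,0,0,1],[0.001,-0.002,0.025,0,0,0,1],[0.001,-0.002,0.04,0,0,0,1],[0.001,-0.002,0.055,0,0,0,1],[0.001,-0.002,0.062,0,0,0,1],[0.001,-0.002,0.066,0,0,0,1],[0.001,-0.002,0.067,0,0,0,1],[0.001,-0.002,0.067,0,0,0,1]]

```text
time_s: 21.0
tool_pos: [0.636, 0.0143, -0.0167]
tool_rot: [180.0, -0.0, 91.1]
force: [0.1, 1.1, 0.3]
grip_width: 0.0604
```

```bash
python3 - <<'E'
from h import *
s=read_camera('scene')
cv2.imwrite('pics/s14c.png',cv2.resize(s['img'][180:300,180:330],None,fx=4.5,fy=4.5,interpolation=2)[...,::-1])
plan([.637,.015,-.0165],91)
E
```

```text
t 21.05 now [ 0.6363  0.0143 -0.0167] [ 1.7994e+02 -1.0000e-02  9.1040e+01] F [-0.  -1.2 -1.3] grip 0.0605 
 SHIFT [ 0.0007  0.0008 -0.0002] TURN [ 0.06 -0.01  0.04]
```

View pics/s14c.png

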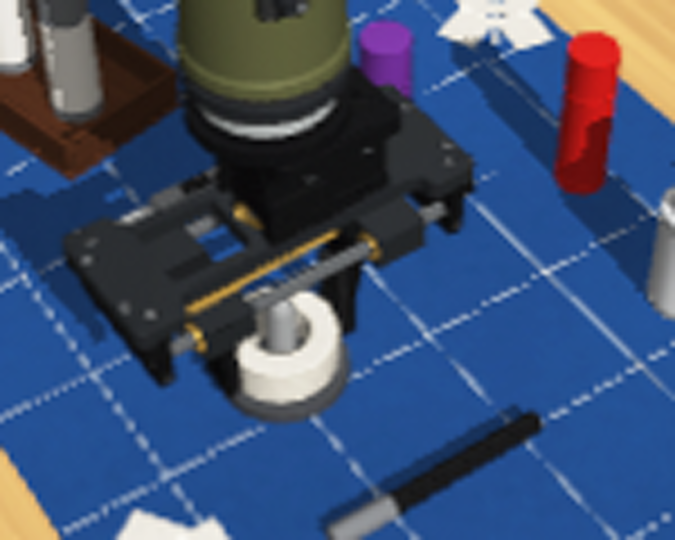

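The post is through the hole and the roll is on the base, so I'm releasing and rising.

>>> arm_command:
  targets:
    - [[0,0,0,0,0,0,0],[0,0,0,0,0,0,-0.7],[0,0,0,0,0,0,-1],[0,0,0,0,0,0,-1],[0,0,-0.03,0,0,0,-1],[0,0,-0.07,0,0,0,-1],[0,0,-0.12,0,0,0,-1],[0,0,-0.17,0,0,0,-1],[0,0,-0.19,0,0,0,-1],[0,0,-0.19,0,0,0,-1]]

```text
time_s: 22.05
tool_pos: [0.6383, 0.0148, 0.1779]
tool_rot: [179.5, 0.0, 91.0]
force: [0.3, 0.6, -0.9]
grip_width: 0.0872
```

```bash
python3 - <<'E'
from h import *
s=read_camera('wrist');save(s,'w15')
plan([.4285,.0955,.175],103)
E
```

```text
t 22.1 now [0.6368 0.0144 0.175 ] [1.7979e+02 3.0000e-02 9.1040e+01] F [-0.1  0.1 -0.6] grip 0.0868 
 SHIFT [ 0.0849 -0.2068 -0.0008] TURN [  0.21   0.05 -11.96]
```

View pics/w15.png

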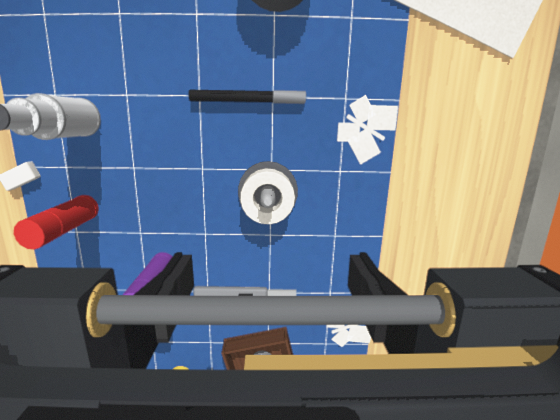

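The roll lies on the stand with the post through it, at (268,195). Next I close the fingers and press the tube's innermost top. That needs 2 N against 5 N for the middle section, so it goes home first.

>>> arm_command:
  targets:
    - [[0.017,-0.041,0,0,0,-2.4,1],[0.034,-0.083,0,0,0,-4.8,1],[0.051,-0.124,0,0,0,-7.2,1],[0.068,-0.165,0,0,0,-9.6,1],[0.085,-0.207,0,0,0,-12,1],[0.085,-0.207,0,0,0,-12,1],[0.085,-0.207,0,0,0,-12,1],[0.085,-0.207,0,0,0,-12,1]]

```text
time_s: 22.9
tool_pos: [0.4275, 0.0946, 0.1725]
tool_rot: [-180.0, -0.0, 103.0]
force: [0.0, -0.3, 0.0]
grip_width: 0.031
```

```bash
python3 - <<'E'
from h import *
c=read_camera('wrist');save(c,'w16');W=cloud(c)
z=W[...,2]
near=(abs(W[...,0]-.428)<.03)&(abs(W[...,1]-.0955)<.03)
print('ztop',np.nanpercentile(z[near],99))
for lo,hi in ((.112,.135),(.09,.105),(.064,.072)):
    P=W[near&(z>lo)&(z<hi)]; print(lo,len(P),((P.min(0)+P.max(0))/2).round(4),np.ptp(P,axis=0).round(4))
plan([.428,.0955,.11],103)
E
```

```text
ztop 0.31991012685852716
0.112 548 [0.4279 0.0964 0.1186] [0.0201 0.0203 0.0131]
0.09 433 [0.4278 0.0985 0.0975] [0.0301 0.0261 0.015 ]
0.064 459 [0.4278 0.0994 0.0689] [0.0407 0.035  0.0061]
t 22.95 now [0.4277 0.0948 0.1725] [-1.7995e+02 -9.0000e-02  1.0296e+02] F [ 0.3 -0.1 -0.7] grip 0.0271 
 SHIFT [0.0005 0.0005 0.0625] TURN [-0.05 -0.09 -0.04]
```

View pics/w16.png

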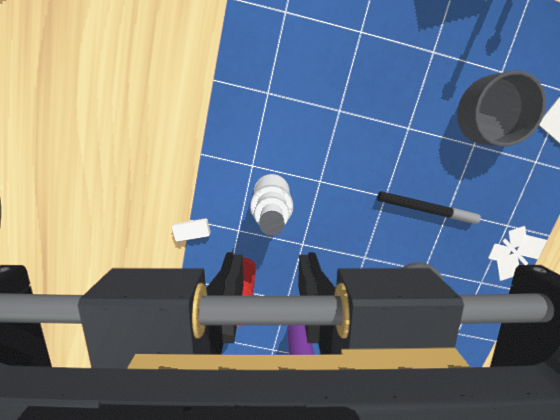

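The tube is directly below the closing fingers, with its innermost top at (271,222) and about 0.125 m high.

>>> arm_command:
  targets:
    - [[0.001,0.001,0.02,0,0,0,1],[0.001,0.001,0.04,0,0,0,1],[0.001,0.001,0.06,0,0,0,1],[0.001,0.001,0.065,0,0,0,1],[0.001,0.001,0.065,0,0,0,1],[0.001,0.001,0.065,0,0,0,1]]

```text
time_s: 23.55
tool_pos: [0.4287, 0.0968, 0.1086]
tool_rot: [180.0, -0.1, 103.0]
force: [0.2, -0.3, 0.6]
grip_width: 0.0006
```

>>> arm_command:
  targets:
    - [[0,0,0.003,0,0,0,1],[0,0,0.006,0,0,0,1],[0,0,0.009,0,0,0,1],[0,0,0.012,0,0,0,1],[0,0,0.015,0,0,0,1],[0,0,0.018,0,0,0,1]]

```text
time_s: 24.15
tool_pos: [0.428, 0.0966, 0.09]
tool_rot: [180.0, 0.0, 103.0]
force: [-0.7, 0.4, 1.5]
grip_width: 0.0004
```

```bash
python3 - <<'E'
from h import *
c=read_camera('scene');
cv2.imwrite('pics/s17c.png',cv2.resize(c['img'][170:270,270:400],None,fx=5,fy=5,interpolation=2)[...,::-1])
plan([.428,.096,.11],103)
E
```

```text
t 24.2 now [0.4278 0.0965 0.0897] [-179.98    0.    103.04] F [ 0.1 -0.4  0.8] grip 0.0003 
 SHIFT [-0.0005  0.0001 -0.0203] TURN [-0.02  0.    0.04]
```

View pics/s17c.png

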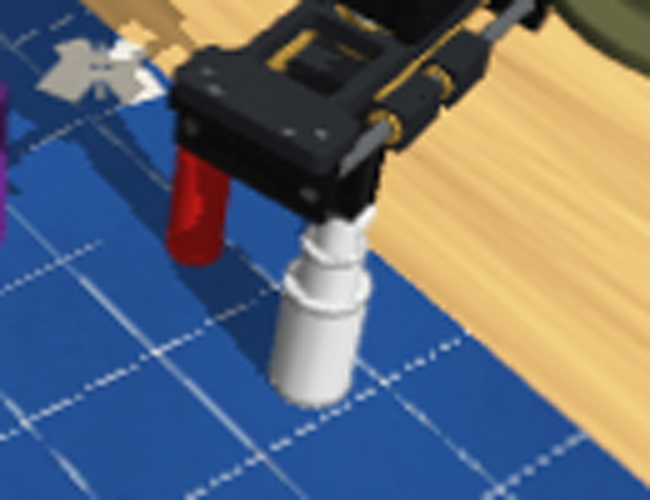

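Contact is just beginning. I'll continue slowly to send the innermost section home (tip at about 0.102).

>>> arm_command:
  targets:
    - [[0,0,0.002,0,0,0,1],[0,0,0.004,0,0,0,1],[0,0,0.006,0,0,0,1],[0,0,0.008,0,0,0,1],[0,0,0.01,0,0,0,1],[0,0,0.012,0,0,0,1],[0,0,0.014,0,0,0,1],[0,0,0.016,0,0,0,1]]

```text
time_s: 25.0
tool_pos: [0.428, 0.0966, 0.074]
tool_rot: [180.0, 0.0, 103.0]
force: [0.2, -1.2, 1.7]
grip_width: 0.0002
```

>>> arm_command:
  targets:
    - [[0,0,0.002,0,0,0,1],[0,0,0.004,0,0,0,1],[0,0,0.006,0,0,0,1]]

```text
time_s: 25.3
tool_pos: [0.4279, 0.0966, 0.068]
tool_rot: [-180.0, 0.0, 103.0]
force: [-0.4, 0.3, 1.0]
grip_width: 0.0005
```

```bash
python3 - <<'E'
from h import *
c=read_camera('scene');
cv2.imwrite('pics/s18c.png',cv2.resize(c['img'][170:270,270:400],None,fx=5,fy=5,interpolation=2)[...,::-1])
plan([.428,.096,.046],103)
E
```

```text
t 25.35 now [0.4278 0.0965 0.0677] [-179.99   -0.    103.04] F [-0.  -0.4  0.3] grip 0.0005 
 SHIFT [-0.0006  0.0001  0.0217] TURN [-0.01 -0.    0.04]
```

View pics/s18c.png

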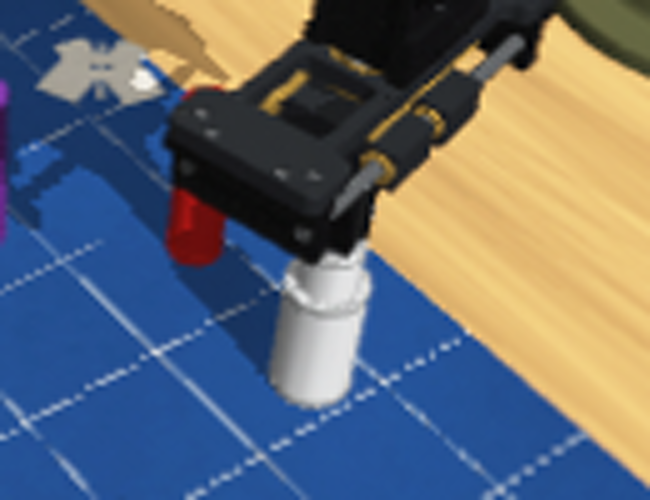

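>>> arm_command:
  targets:
    - [[0,0,0.002,0,0,0,1],[0,0,0.004,0,0,0,1],[0,0,0.006,0,0,0,1],[0,0,0.008,0,0,0,1]]

```text
time_s: 25.75
tool_pos: [0.428, 0.0966, 0.0601]
tool_rot: [180.0, 0.0, 103.0]
force: [-0.0, -0.1, 4.1]
grip_width: 0.0003
```

>>> arm_command:
  targets:
    - [[0,0,0.002,0,0,0,1],[0,0,0.004,0,0,0,1],[0,0,0.006,0,0,0,1],[0,0,0.008,0,0,0,1]]

```text
time_s: 26.15
tool_pos: [0.4279, 0.0966, 0.052]
tool_rot: [-180.0, 0.0, 103.0]
force: [-0.4, 0.2, 5.1]
grip_width: 0.0007
```

>>> arm_command:
  targets:
    - [[0,0,0.001,0,0,0,1],[0,0,0.002,0,0,0,1],[0,0,0.003,0,0,0,1],[0,0,0.003,0,0,0,1]]

```text
time_s: 26.55
tool_pos: [0.4279, 0.0965, 0.049]
tool_rot: [-180.0, 0.0, 103.0]
force: [0.1, 0.7, 2.9]
grip_width: 0.0004
```

```bash
python3 - <<'E'
from h import *
c=read_camera('scene');
cv2.imwrite('pics/s19c.png',cv2.resize(c['img'][170:270,270:400],None,fx=5,fy=5,interpolation=2)[...,::-1])
plan([.428,.096,.046],103)
E
```

```text
t 26.6 now [0.4279 0.0966 0.0489] [-179.99   -0.    103.04] F [-0.1 -0.1  1.5] grip 0.0002 
 SHIFT [-0.0006  0.      0.0029] TURN [-0.01 -0.    0.04]
```

View pics/s19c.png

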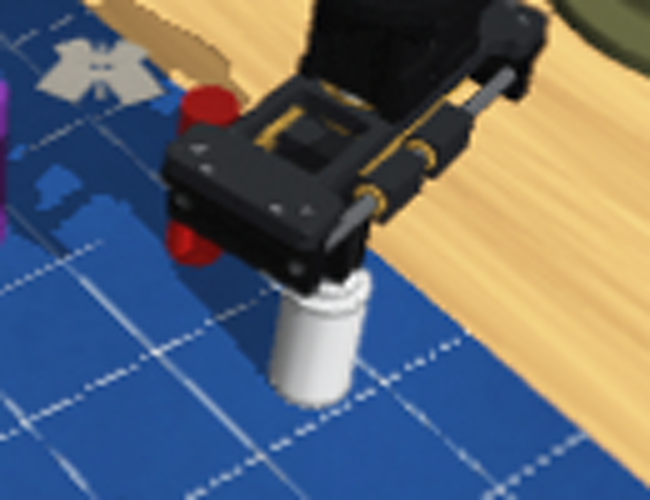

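The forces fit the sequence: about 2 N while the innermost moved, then about 5 N for the middle. I'm pressing on to the end stop.

>>> arm_command:
  targets:
    - [[0,0,0.001,0,0,0,1],[0,0,0.002,0,0,0,1],[0,0,0.003,0,0,0,1],[0,0,0.003,0,0,0,1]]

```text
time_s: 27.0
tool_pos: [0.4279, 0.0966, 0.046]
tool_rot: [-180.0, -0.0, 103.0]
force: [-0.2, 0.8, 3.7]
grip_width: 0.0001
```

>>> arm_command:
  targets:
    - [[0,0,0.0005,0,0,0,1],[0,0,0.001,0,0,0,1]]

```text
time_s: 27.2
tool_pos: [0.428, 0.0966, 0.0451]
tool_rot: [-180.0, 0.0, 103.0]
force: [-0.5, -0.0, 4.3]
grip_width: 0.0004
```

>>> arm_command:
  targets:
    - [[0,0,0.0005,0,0,0,1],[0,0,0.001,0,0,0,1]]

```text
time_s: 27.4
tool_pos: [0.4283, 0.0966, 0.0446]
tool_rot: [180.0, 0.0, 103.0]
force: [-2.6, -0.9, 12.3]
grip_width: 0.0003
```

>>> arm_command:
  targets:
    - [[0,0,0.0005,0,0,0,1],[0,0,0.0005,0,0,0,1]]

```text
time_s: 27.6
tool_pos: [0.4286, 0.0967, 0.0446]
tool_rot: [180.0, 0.0, 103.0]
force: [-2.6, -0.6, 13.4]
grip_width: 0.0001
```

>>> arm_command:
  targets:
    - [[0,0,-0.02,0,0,0,1],[0,0,-0.06,0,0,0,1],[0,0,-0.1,0,0,0,-0.5],[0,0,-0.1,0,0,0,-0.5],[0,0,-0.1,0,0,0,-0.5],[0,0,-0.1,0,0,0,-0.5]]

```text
time_s: 28.2
tool_pos: [0.4268, 0.0962, 0.1421]
tool_rot: [-179.9, -0.0, 103.0]
force: [-0.5, -0.5, 0.2]
grip_width: 0.0244
```

```bash
python3 - <<'E'
from h import *
c=read_camera('wrist');save(c,'w20');W=cloud(c)
z=W[...,2]
near=(abs(W[...,0]-.428)<.03)&(abs(W[...,1]-.0965)<.03)&(z<.1)
print('ztop',np.nanpercentile(z[near],97))
P=W[near&(z>.05)]; print(len(P),((P.min(0)+P.max(0))/2).round(4),np.ptp(P,axis=0).round(4))
g=lambda r0,r1:np.nanmedian(z[near&(np.hypot(W[...,0]-.428,W[...,1]-.0965)>r0)&(np.hypot(W[...,0]-.428,W[...,1]-.0965)<r1)])
print(g(0,.008),g(.0115,.0135),g(.0165,.019))
c=read_camera('scene');
cv2.imwrite('pics/s20c.png',cv2.resize(c['img'][190:260,290:380],None,fx=7,fy=7,interpolation=2)[...,::-1])
plan([.428,.0965,.016],103)
E
```

```text
ztop 0.07637751421124855
1797 [0.4278 0.0963 0.064 ] [0.0404 0.0411 0.0279]
0.07593501788596171 0.07286243601911213 0.0698487979098259
t 28.3 now [0.4267 0.0964 0.1421] [-1.7984e+02 -5.0000e-02  1.0304e+02] F [-0.7 -0.9 -0.1] grip 0.0327 
 SHIFT [-0.0003  0.0016  0.1261] TURN [-0.16 -0.05  0.04]
```

View pics/w20.png

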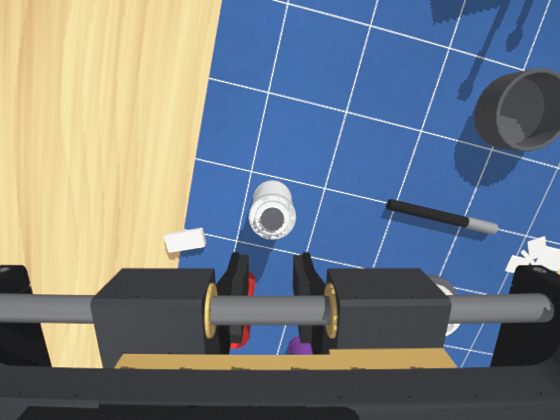

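View pics/s20c.png

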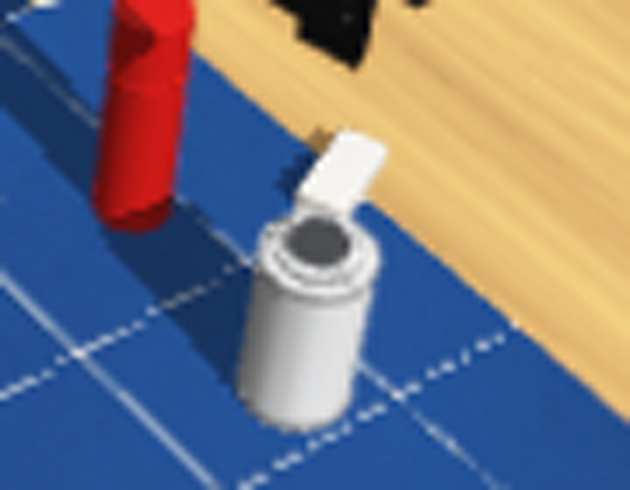

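All three heights read 76.0, 72.9 and 69.8 mm, so the tube is fully shut. Next I grasp the sleeve.

>>> arm_command:
  targets:
    - [[0,0.001,0,0,0,0,-0.5],[0,0.001,0.03,0,0,0,-0.5],[0,0.001,0.07,0,0,0,-0.5],[0,0.001,0.11,0,0,0,-0.5],[0,0.001,0.13,0,0,0,-0.5],[0,0.001,0.139,0,0,0,-0.5],[0,0.001,0.139,0,0,0,-0.5],[0,0.001,0.139,0,0,0,-0.5]]

```text
time_s: 29.1
tool_pos: [0.4297, 0.0972, 0.0054]
tool_rot: [179.9, -0.0, 103.0]
force: [0.8, -0.1, 0.3]
grip_width: 0.0651
```

>>> arm_command:
  targets:
    - [[0,0,0,0,0,0,1],[0,0,0,0,0,0,1],[0,0,0,0,0,0,1],[0,0,0,0,0,0,1],[0,0,0,0,0,0,1]]
  newtons: 25

```text
time_s: 29.6
tool_pos: [0.429, 0.0966, 0.0049]
tool_rot: [-180.0, 0.0, 103.0]
force: [-1.8, -1.1, 3.6]
grip_width: 0.039
```

>>> arm_command:
  targets:
    - [[0,0,-0.02,0,0,0,1],[0,0,-0.05,0,0,0,1],[0,0,-0.08,0,0,0,1],[0,0,-0.11,0,0,0,1],[0,0,-0.11,0,0,0,1],[0,0,-0.11,0,0,0,1]]

```text
time_s: 30.2
tool_pos: [0.429, 0.0965, 0.1146]
tool_rot: [180.0, 0.1, 103.0]
force: [0.5, 0.4, -2.2]
grip_width: 0.0395
```

```bash
python3 - <<'E'
from h import *
plan([.642,.24,.113],103)
c=read_camera('scene');
cv2.imwrite('pics/s21c.png',cv2.resize(c['img'][150:260,270:400],None,fx=5,fy=5,interpolation=2)[...,::-1])
E
```

```text
t 30.2 now [0.429  0.0965 0.1146] [1.7996e+02 6.0000e-02 1.0303e+02] F [ 0.5  0.4 -2.2] grip 0.0395 
 SHIFT [0.0918 0.2398 0.0017] TURN [0.04 0.06 0.03]
```

View pics/s21c.png

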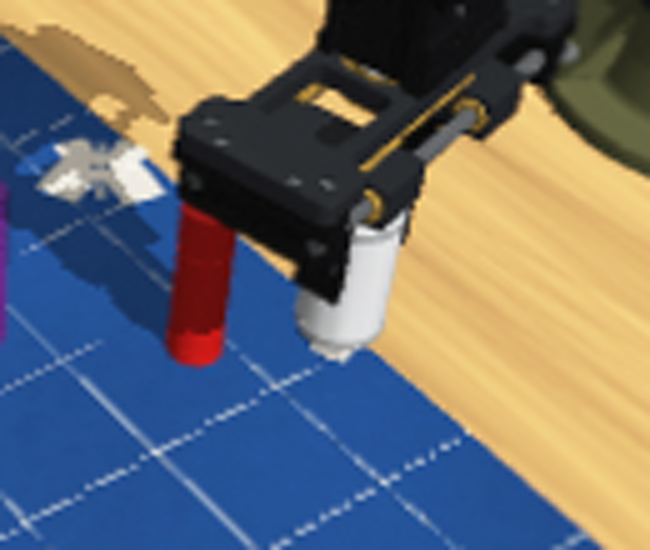

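>>> arm_command:
  targets:
    - [[0.013,0.034,0,0,0,0,1],[0.026,0.069,0,0,0,0,1],[0.039,0.103,0,0,0,0,1],[0.053,0.137,0,0,0,0,1],[0.066,0.171,0,0,0,0,1],[0.079,0.206,0,0,0,0,1],[0.092,0.24,0,0,0,0,1],[0.092,0.24,0,0,0,0,1],[0.092,0.24,0,0,0,0,1],[0.092,0.24,0,0,0,0,1]]

```text
time_s: 31.25
tool_pos: [0.6405, 0.2399, 0.1132]
tool_rot: [-179.8, 0.0, 103.1]
force: [0.4, -0.0, -0.8]
grip_width: 0.0394
```

```bash
python3 - <<'E'
from h import *
c=read_camera('wrist');save(c,'w22')
plan([.642,.24,.0115],103)
c=read_camera('scene');
cv2.imwrite('pics/s22c.png',cv2.resize(c['img'][230:370,220:380],None,fx=4,fy=4,interpolation=2)[...,::-1])
E
```

```text
t 31.3 now [0.6409 0.2396 0.1138] [-1.7990e+02  6.0000e-02  1.0304e+02] F [-0.5  0.3 -0.7] grip 0.0395 
 SHIFT [0.0002 0.0014 0.1023] TURN [-0.1   0.06  0.04]
```

View pics/w22.png

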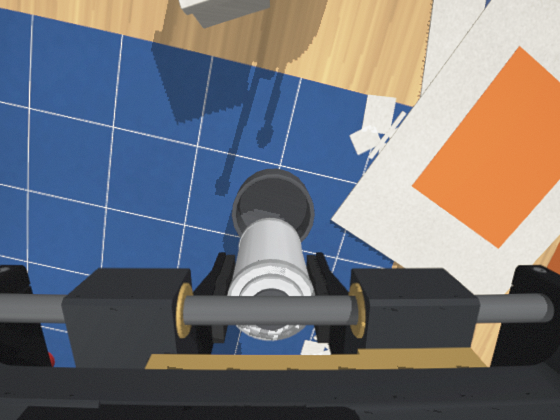

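View pics/s22c.png

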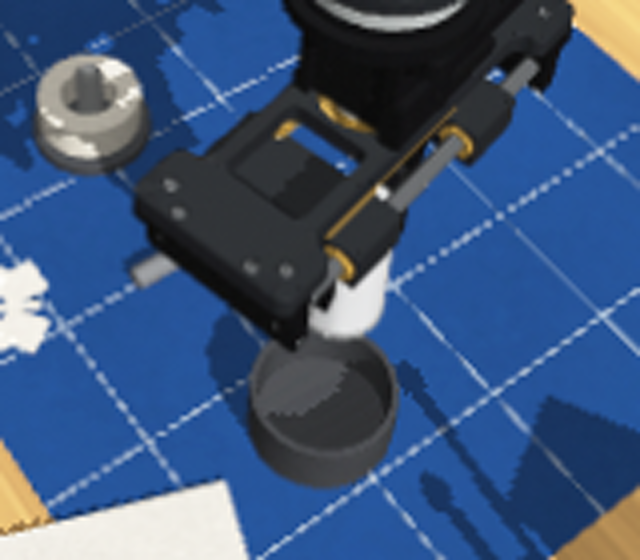

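The tube hangs over the cup, which is centred at (272,205) in the wrist view. I'm lowering it.

>>> arm_command:
  targets:
    - [[0,0.001,0.03,0,0,0,1],[0,0.001,0.06,0,0,0,1],[0,0.001,0.08,0,0,0,1],[0,0.001,0.093,0,0,0,1],[0,0.001,0.098,0,0,0,1],[0,0.001,0.101,0,0,0,1],[0,0.001,0.1025,0,0,0,1],[0,0.001,0.1025,0,0,0,1]]

```text
time_s: 32.15
tool_pos: [0.6435, 0.2411, 0.0131]
tool_rot: [179.9, -0.0, 103.0]
force: [0.8, 0.7, -1.6]
grip_width: 0.0395
```

>>> arm_command:
  targets:
    - [[0,0,0.0005,0,0,0,1],[0,0,0.001,0,0,0,1],[0,0,0.001,0,0,0,1]]

```text
time_s: 32.45
tool_pos: [0.6431, 0.2408, 0.0113]
tool_rot: [180.0, 0.0, 103.0]
force: [0.5, 0.0, -2.2]
grip_width: 0.0396
```

>>> arm_command:
  targets:
    - [[0,0,0.0005,0,0,0,1],[0,0,0.001,0,0,0,1],[0,0,0.001,0,0,0,1]]

```text
time_s: 32.75
tool_pos: [0.643, 0.2408, 0.0101]
tool_rot: [180.0, 0.0, 103.0]
force: [0.4, 0.1, -0.8]
grip_width: 0.0394
```

>>> arm_command:
  targets:
    - [[0,0,0.0005,0,0,0,1],[0,0,0.001,0,0,0,1],[0,0,0.001,0,0,0,1]]

```text
time_s: 33.05
tool_pos: [0.643, 0.2409, 0.01]
tool_rot: [180.0, 0.0, 103.0]
force: [-2.5, -1.0, 6.0]
grip_width: 0.0398
```

Contact with the floor of the cup at 6 N. Releasing.

>>> arm_command:
  targets:
    - [[0,0,0,0,0,0,0],[0,0,0,0,0,0,-0.3],[0,0,0,0,0,0,-0.5],[0,0,0,0,0,0,-0.5],[0,0,-0.03,0,0,0,-0.5],[0,0,-0.07,0,0,0,-0.5],[0,0,-0.12,0,0,0,-0.5],[0,0,-0.17,0,0,0,-0.5],[0,0,-0.2,0,0,0,-0.5],[0,0,-0.2,0,0,0,-0.5]]

```text
time_s: 34.05
tool_pos: [0.6452, 0.2428, 0.2152]
tool_rot: [179.5, -0.1, 103.0]
force: [-0.1, 0.4, -0.0]
grip_width: 0.0654
```

```bash
python3 - <<'E'
from h import *
c=read_camera('wrist');save(c,'w23');W=cloud(c);z=W[...,2]
r=np.hypot(W[...,0]-.643,W[...,1]-.2405)
P=W[(r<.026)&(z>.06)&(z<.1)];ct=((P.min(0)+P.max(0))/2);print(len(P),ct.round(4),np.ptp(P,axis=0).round(4))
r=np.hypot(W[...,0]-ct[0],W[...,1]-ct[1])
for a,b in((0,.008),(.0115,.0135),(.0165,.019)): print(np.nanmedian(z[(r>a)&(r<b)&(z<.1)]))
c=read_camera('scene');save(c,'s23');c=read_camera('top');save(c,'t23')
print(get_obs()['time_s'],get_obs()['tool_pos'])
E
```

```text
1149 [0.6422 0.2407 0.0721] [0.0405 0.0411 0.0215]
0.08086866169945517
0.07769406521193956
0.07478657081177378
34.2 [0.64266685 0.24046451 0.20813671]
```

View pics/w23.png

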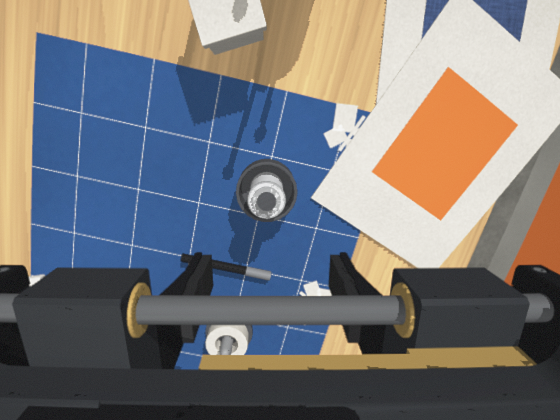

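View pics/s23.png

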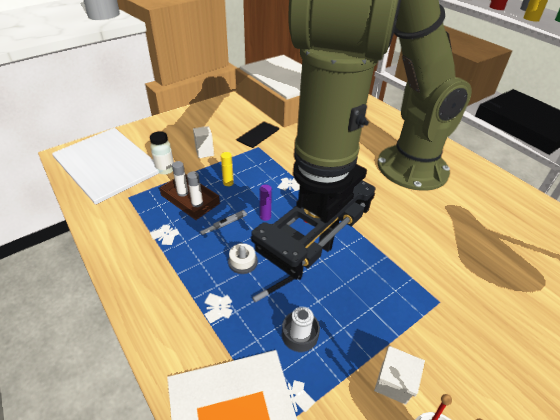

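View pics/t23.png

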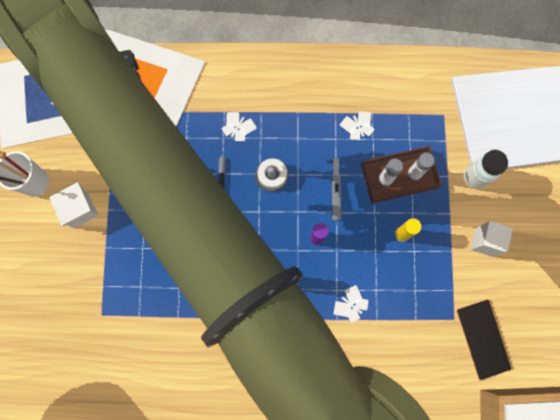

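```bash
python3 - <<'E'
from h import *
c=read_camera('scene');W=cloud(c);z=W[...,2]
r=np.hypot(W[...,0]-.639,W[...,1]-.0165)
k=(r>.017)&(r<.029)&(z>.02);print('roll top',np.nanpercentile(z[k],[10,50,90,98]))
for x,y in((.647,-.285),(.632,-.222)):
    k=(np.hypot(W[...,0]-x-.002,W[...,1]-y)<.025)&(z>.085);P=W[k];print(k.sum(),P.mean(0).round(3),P[:,2].max().round(3),np.ptp(P,axis=0).round(3))
print(get_obs()['time_s'],get_obs()['force'])
sign_off()
E
```

```text
roll top [0.02401885 0.03094223 0.03281934 0.03367269]
128 [ 0.648 -0.281  0.099] 0.107 [0.03  0.034 0.022]
133 [ 0.634 -0.218  0.099] 0.106 [0.029 0.03  0.021]
34.25 [ 0.66350502 -0.38396149 -0.86139629]
the job is handed in; nothing more can be done
```

I finished the bench and handed the job in at about 34 s, well inside the 128 s limit. My last checks showed:

- **Glue sticks:** both white, grey-capped sticks stand upright in the tray, with tops at about 104–107 mm. I left the yellow, purple and red look-alikes alone.
- **Roll:** it lies flat on the stand with the post through the hole. Its top reads about 32 mm, as it should on an 8 mm base.
- **Tube:** I pressed it shut before moving it. The force was about 1–2 N while the innermost section went in, then 4–5 N for the middle one, then about 13 N at the end stop. I read the order from those forces and two pictures; I had no joint reading to confirm it. In the cup the section tops read 81, 78 and 75 mm, so it is fully shut on the 5 mm floor.

**What disagreed:**
- **Fingers shorter than reported:** they really end about 30 mm short of the reported TCP. My first grasp of the roll therefore closed above it, but the roll did not move. I confirmed the offset with two cameras, corrected for it, and the second grasp worked.
- **Camera offset:** the scene and top cameras differ by about 4 mm. I used their average, which the wrist camera agreed with to within about 2 mm.

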